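# Set a notched filling tap to half open

### The job

The pan is to be filled slowly: set the tap whose spout hangs over the steel pan to half open. Press the paddle end of its lever down to free its tooth, swing the lever round and let it up so that it locks in the half-open notch, which the fitter has set somewhere about half way, so feel for it, and do not swing on to fully open. Leave the other tap (straight hose nozzle, no pan) and everything else as they are.

Things in the scene. Friction and masses are not known exactly. Their poses are not given: they have to be found in the camera images.
- spout_tap: fixed steel tap whose outlet pipe bends down over the pan. Origin on the worktop under the stem axis; z up, +y along the pipe to the outlet (spout 125 mm out, its mouth 0.114 m up, pipe axis 0.14 m up), riser pipe 50 mm toward -y. The lever lies on top across the stem, 18 mm wide: at shut its paddle end points to -x. Nothing is in its way.
- spout_tap_axis (a point): point on the spout tap's stem axis, 0.196 m above the worktop. Below it, 0.176 m up, lies a round index plate (126 mm wide) with three notches on its +x side (shut, half open, open), each 10 mm wide and 6 mm deep, in a raised rim. A 6 mm tooth under the lever's short tail, 55 mm behind the axis, sits in one of them; pressing the paddle down lifts it out.
- spout_tap_paddle (a point): black paddle at the outer end of the spout tap's lever: flat top 44 mm long and 46 mm wide between two side lips 5 mm thick and 11 mm high. Origin: middle of the flat top face, 118 mm out from the stem axis, 0.198 m above the worktop with the lever up; local -x points outward along the lever, z up
- spout_tap_stem (a joint): turn of the spout tap's lever, rad: 0 = shut (lever square to the pipe, to the tap's -x), growing counter-clockwise seen from above, 1.571 = fully open (lever along the pipe, toward the riser). Notches at 0, at 1.571, and half open somewhere from 0.6 to 0.97, to be felt; play 0.04 either way in each. Freed, it turns with about 1 to 3 N at the paddle
- spout_tap_lever (a joint): tilt of the spout tap's lever, rad: about -0.02 = up, held by its spring, tooth in a notch; grows as the paddle is pressed. From 0.11 (paddle 13 mm down, about 7 N) the tooth is clear and the lever can turn; 0.15 (18 mm, about 8 N) is the hard stop. Let up with the tooth on the rim between notches, it stays at about 0.08
- hose_tap: the other tap, the same but for its outlet: a straight ribbed hose nozzle ending 75 mm out, no spout and no pan. Origin and axes as of spout_tap. To be left shut.
- hose_tap_stem (a joint): turn of the hose tap's lever, rad: 0 = shut (lever square to the pipe, to the tap's -x), growing counter-clockwise seen from above, 1.571 = fully open (lever along the pipe, toward the riser). Notches at 0, at 1.571, and half open somewhere from 0.6 to 0.97, to be felt; play 0.04 either way in each. Freed, it turns with about 1 to 3 N at the paddle
- hose_tap_lever (a joint): tilt of the lever of the hose tap, rad: about -0.02 = up, grows as its paddle is pressed down
- pan: empty steel food pan 185x172x100 mm standing loose under the spout; origin under its centre, z up
- salt: salt shaker, 44 mm wide, 90 mm tall, standing loose; origin under its centre, z up
- jar: spice jar with dark cap, 41 mm wide, 105 mm tall, standing loose; origin under its centre, z up
- cup: lidded deli cup, 72 mm wide, 70 mm tall, standing loose; origin under its centre, z up
- tape: roll of tape lying flat, 103x101x25 mm; origin under its centre, z up

How it is judged:
By the outcome, as a careful person would: the job done as asked, in the order asked, and still so for the second after the job is handed in, with the robot touching nothing.
It also fails if it takes over 51 s, if anything falls off the work surface, if the arm or the gripper's body presses on something with over 40 N, if the wrist force passes 120 N, or if a joint passes its speed limit or range.

### The arm

A 6-joint arm with a two-finger parallel gripper is mounted at the origin on a cart in front of the work surface, level with it; the furniture and walls round the work are solid. World frame = base frame: x ahead of the robot, y to its left, z up, the work surface at z = 0. Lengths are in m, angles in rad, forces in N, time in s.
With the tool pointing down it reaches from about 0.25 to 0.775 m from the base axis. Payload 4 kg.
Tool frame: the origin (TCP) lies midway between the tips of the shut fingers; the grasp point (between the pads) lies 19 mm behind it; z points along the fingers, y is the line along which they close (so a half turn about z gives the same grasp; the last joint's range is limited). The gripper opens to 94 mm and grips with 3 to 60 N. Pads are 16 mm wide; open, the fingers measure 119 mm over their backs; the gripper's body (75 mm by 177 mm) begins 78 mm behind the grasp point.
Start: joints at [-0.103, 0.087, 1.371, -0, 1.684, -0.103], TCP at [0.55, -0, 0.206] pointing down, gripper open.
Joint ranges: [-3.1, 3.1], [-0.76, 2.03], [0.27, 2.55], [-1.08, 4.22], [0.17, 2.65], [-2.57, 2.57]. Speed limits (rad/s): [2.79, 2.79, 3.14, 3.14, 3.14, 3.14].

### API

Orientations are given as [roll, pitch, yaw] about the fixed x, y, z axes, in that order (R = Rz(yaw) Ry(pitch) Rx(roll)).
In Python, from bench import robot gives the robot as it stands. The module is installed in compiled form; this text tells all that it offers.
- The arm moves only by the tool arm_command, never from a script. Its argument "targets" is a list of rows, each a list of 4 numbers: the shift along the world's x, y, z as a fraction of full scale, then the turn about the world's z as a fraction of full scale. A call has 1 to 8 rows; each row is the pose to reach, as a shift and turn from the pose commanded when the call began; what a row does not reach only later rows make up. Full scale, the value 1, is 0.5 m for a shift and 120 degrees for a turn. A row lasts 1/12 s, in which the tool goes at most 41.7 mm and 7.16 degrees, less where a joint would pass 70% of its speed; a pose out of reach is approached as far as the arm can. A call with a number of a shift or a turn outside -1 to 1 is refused whole. A call with a gripper value outside its range is refused whole. "claw" is the closure, from 0 (fully open) to 1 (shut), set as the call begins (left out, the last holds). The fingers move at their own pace and stop on an object; the grip force is fixed at half the most. Time passes only in rows, so rows that repeat a pose let the fingers close. It gives the time, the measured TCP pose, the force, the opening and the grip force at its end, in the units of the state.
- robot.get_obs(): the state, without advancing time (a new reading comes with each control period).
- robot.snapshot(name): name is "scene" or "side" or "wrist"; returns the picture (400x640x3 uint8, red, green, blue); there is no depth.
- robot.camera_info(name): a dict with "vfov" (degrees; the focal length in pixels is half the picture's height over the tangent of half this angle, whatever the lens; pixels are square), "cx", "cy" (the principal point, pixels), "k1" (the pictures are not rectified: a ray, as slopes to the right and down, at radius r is drawn at 1 + k1 r^2 times it, then the intrinsics apply), "extrinsics" (4x4, takes a point from camera to world coordinates); the wrist camera has in their place "T_tool_cam" (4x4, takes a point from camera to tool coordinates, whose origin is the TCP and whose axes are the flange's). Camera axes: x right, y up, looking along -z (the intrinsics and any distortion apply to the point x, -y, -z); pixel columns grow to the right and rows downward; lengths in m; the calibration is good to about 2 mm. A picture is of the moment at which its call begins: read the wrist's pose just before it. camera_info takes no time and is no camera call.
- robot.close_job(): hands the job in; it is judged then, once.
The state is a dict: "time": time; "joint_positions": joint angles; "qvel": joint speeds; "joint_torque": joint torques, N m; "tool_pos": TCP position; "ee_rot": TCP orientation; "wrist_force": force on the tool from outside, world axes, zero at the start; "wrist_torque": the same for the moment, N m; "width": finger opening in m; "finger_force": force on a finger pad.
Only numpy, scipy, OpenCV 4.12 (cv2) and the standard library are available. Lean on these libraries where they do the work, as an engineer would, in place of code of your own. Each camera call takes 0.05 s, during which the arm holds its last target. There are 200 camera calls.

## Working session

There is one attempt and no reset: what is moved stays moved. The work goes in short steps, Python scripts to look and compute and a tool call to move; the robot and the scene stay as the last step left them, time stands still between calls to the robot, and variables do not carry over. Pictures are saved under pics/ and viewed, at most 10 in all, crops included, and the job is handed in when it is done.

Besides the shell and the picture viewer there is one more tool, called in YAML: its name, and indented under it one key for each argument. arm_command: Moves the arm, as the interface text tells. Shift numbers are shares of 0.5 m and turn numbers shares of 120 degrees, none past 1 either way. Its arguments: {"type":"object","properties":{"targets":{"type":"array"},"claw":{"type":"number"}},"required":["targets"]}

```bash
mkdir -p pics
python3 - <<'E'
from bench import robot
import cv2, numpy as np
for n in ["scene","side"]:
    im=robot.snapshot(n); cv2.imwrite(f"pics/{n}0.png",im[:,:,::-1]); c=robot.camera_info(n); print(n,{k:(np.round(v,4).tolist()) for k,v in c.items() if not isinstance(v,str)})
print(robot.get_obs())
E
```

```text
scene {'vfov': 44.6973, 'cx': 320.5626, 'cy': 202.3467, 'k1': -0.1522, 'extrinsics': [[0.7669, 0.3021, -0.5662, -0.3276], [-0.6417, 0.3523, -0.6812, -1.0407], [-0.0063, 0.8858, 0.4641, 0.7911], [0.0, 0.0, 0.0, 1.0]]}
side {'vfov': 49.2996, 'cx': 317.3462, 'cy': 198.163, 'k1': -0.0789, 'extrinsics': [[-0.9994, 0.0321, -0.013, 0.4824], [-0.0298, -0.6056, 0.7952, 1.2784], [0.0176, 0.7951, 0.6062, 1.1763], [0.0, 0.0, 0.0, 1.0]]}
{'time': 0.1, 'joint_positions': array([-1.03055277e-01,  8.79190513e-02,  1.37207710e+00, -3.76489777e-05,
        1.68357598e+00, -1.03096568e-01]), 'qvel': array([ 4.67346165e-05, -2.43682420e-03, -3.12761888e-03,  7.03999799e-04,
        8.24170302e-04, -2.44942492e-04]), 'joint_torque': array([ 2.25695316e-03, -3.41256917e+01, -3.03301656e+01,  7.19034858e-02,
        3.05556308e-02, -9.49158243e-05]), 'tool_pos': array([5.49521973e-01, 5.62295744e-05, 2.04413662e-01]), 'ee_rot': array([-3.13961983e+00, -1.66496530e-04,  1.57083325e+00]), 'wrist_force': array([0.31694763, 1.03672449, 1.22088983]), 'wrist_torque': array([-0.03923716,  0.05470131,  0.03573362]), 'finger_force': 0.0, 'width': 0.09410900962870611}
```

View pics/scene0.png

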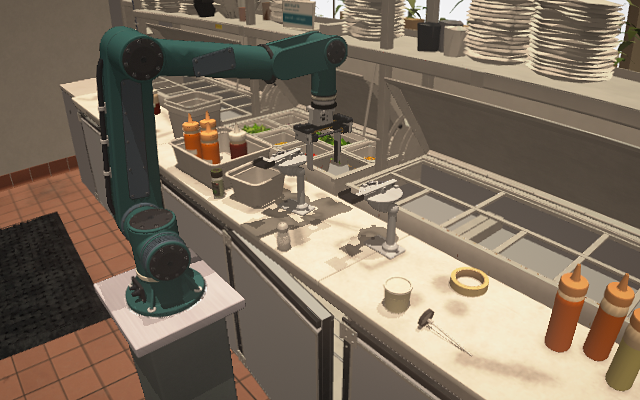

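View pics/side0.png

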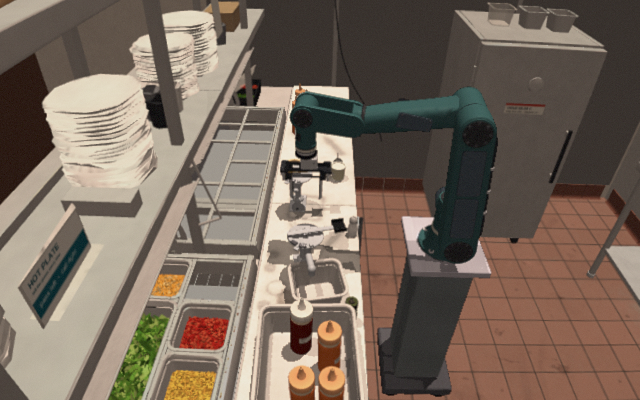

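The scene view shows the spout tap at about (300,185), beside the pan at (258,183), and the hose tap at (390,220). In the side view, the spout tap's plate is at (305,235) and its black paddle at (339,226). I'll enlarge both.

Run:
```python
import cv2
a=cv2.imread("pics/scene0.png")[130:260,220:420]; b=cv2.imread("pics/side0.png")[150:310,260:380]
cv2.imwrite("pics/a.png",cv2.resize(a,None,fx=4,fy=4,interpolation=2)); cv2.imwrite("pics/b.png",cv2.resize(b,None,fx=3.75,fy=3.75,interpolation=2))
```

```text
(no output)
```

View pics/a.png

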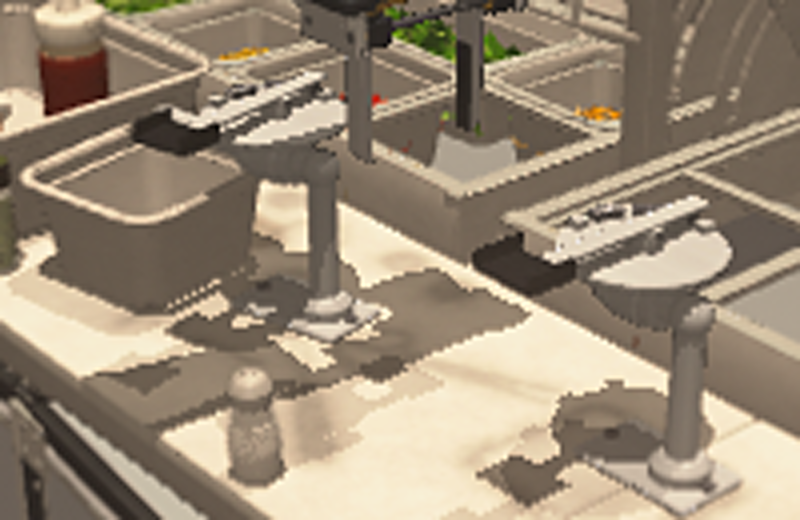

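View pics/b.png

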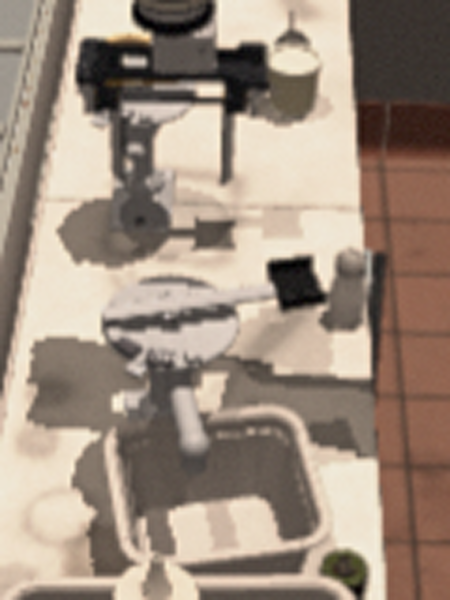

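```bash
cat > h.py <<'E'
from bench import robot
import numpy as np
def intr(c):
    return 200/np.tan(np.radians(c["vfov"])/2)
def ray(c,u,v):
    f=intr(c); d=np.array([(u-c["cx"])/f,(v-c["cy"])/f]); s=d.copy()
    for _ in range(20): s=d/(1+c["k1"]*(s@s))
    return np.array([s[0],-s[1],-1.])
def atz(n,u,v,z):
    c=robot.camera_info(n);E=np.array(c["extrinsics"]);d=E[:3,:3]@ray(c,u,v);o=E[:3,3]
    return o+d*(z-o[2])/d[2]
def proj(n,P):
    c=robot.camera_info(n);E=np.array(c["extrinsics"]);p=E[:3,:3].T@(np.asarray(P)-E[:3,3])
    s=np.array([p[0],-p[1]])/-p[2]; return s*(1+c["k1"]*(s@s))*intr(c)+[c["cx"],c["cy"]]
E
python3 - <<'E'
from h import *
np.set_printoptions(precision=4,suppress=True)
S=lambda x,y:(220+x/4,130+y/4); D=lambda x,y:(260+x/3.75,150+y/3.75)
print("paddle",atz("scene",*S(175,132),.2),atz("side",*D(297,283),.2))
print("plate",atz("side",*D(171,320),.178), "edges L R T B",[atz("side",*D(*p),.178)[:2] for p in [(102,320),(240,320),(171,276),(171,366)]])
print("base", atz("scene",*S(335,320),.01), "pan rim corners",[atz("side",*D(*p),.1)[:2] for p in [(105,435),(290,408),(328,545),(140,583)]])
print("spout mouth",atz("side",*D(195,440),.125))
print("hose paddle",atz("scene",*S(525,265),.2))
E
```

```text
paddle [0.4288 0.1446 0.2   ] [0.424  0.1477 0.2   ]
plate [0.5375 0.1792 0.178 ] edges L R T B [array([0.5998, 0.1823]), array([0.475 , 0.1761]), array([0.5406, 0.1182]), array([0.5344, 0.239 ])]
base [0.547  0.1002 0.01  ] pan rim corners [array([0.5934, 0.2502]), array([0.4262, 0.2082]), array([0.395 , 0.3689]), array([0.5509, 0.4161])]
spout mouth [0.5113 0.2764 0.125 ]
hose paddle [ 0.4787 -0.1996  0.2   ]
```

Estimates: stem axis at about (0.5375, 0.179), paddle at about (0.4265, 0.146), tap yaw about 15.5°. I'll go above the paddle with the fingers nearly shut and their closing line tangential.

arm_command:
  targets:
    - [0,0,0.1,0]
    - [-0.06,0.07,0.1,-0.06]
    - [-0.12,0.14,0.1,-0.12]
    - [-0.18,0.21,0.1,-0.18]
    - [-0.247,0.292,0.1,-0.24]
    - [-0.247,0.292,0.1,-0.3]
    - [-0.247,0.292,0.1,-0.36]
    - [-0.247,0.292,0.1,-0.41]
  claw: 0.88

```text
time: 0.77
tool_pos: [0.4251, 0.1474, 0.2555]
ee_rot: [3.142, -0.0, 0.712]
wrist_force: [0.1, -0.3, -0.0]
width: 0.0439
finger_force: 0.0
```

arm_command:
  targets:
    - [0,0,0,-0.06]
    - [0,0,0,-0.12]
    - [0,0,0,-0.18]
    - [0,0,0,-0.21]
    - [0,0,0,-0.21]
    - [0,0,0,-0.21]
    - [0,0,0,-0.21]

```text
time: 1.35
tool_pos: [0.4264, 0.1459, 0.2552]
ee_rot: [3.142, 0.001, 0.277]
wrist_force: [-0.1, 0.2, -0.6]
width: 0.0117
finger_force: 0.0
```

Run:
```python
from h import *
import cv2
o=robot.get_obs();print({k:np.round(o[k],4) for k in ["time","tool_pos","ee_rot","width","wrist_force","joint_positions"]})
w=robot.snapshot("wrist");s=robot.snapshot("side");c=robot.snapshot("scene")
cv2.imwrite("pics/s1.png",s[:,:,::-1]);cv2.imwrite("pics/c1.png",c[:,:,::-1])
ci=robot.camera_info("wrist");print({k:np.round(v,3).tolist() for k,v in ci.items()})
top=np.hstack([cv2.resize(s[170:270,280:380],(400,400),interpolation=2),cv2.resize(c[100:200,220:320],(400,400),interpolation=2)])
cv2.imwrite("pics/m1.png",top[:,:,::-1])
cv2.imwrite("pics/w1.png",w[:,:,::-1])
```

```text
{'time': np.float64(1.35), 'tool_pos': array([0.4264, 0.1459, 0.2552]), 'ee_rot': array([3.1415e+00, 5.0000e-04, 2.7660e-01]), 'width': np.float64(0.0117), 'wrist_force': array([-0.1395,  0.2069, -0.5526]), 'joint_positions': array([ 2.0390e-01, -1.3960e-01,  1.4946e+00, -1.0000e-04,  1.7871e+00,
        1.4981e+00])}
{'vfov': 58.238, 'cx': 326.053, 'cy': 210.557, 'k1': -0.035, 'T_tool_cam': [[0.0, 0.964, 0.267, 0.078], [1.0, -0.0, 0.001, -0.001], [0.001, 0.267, -0.964, -0.18], [0.0, 0.0, 0.0, 1.0]]}
```

View pics/w1.png

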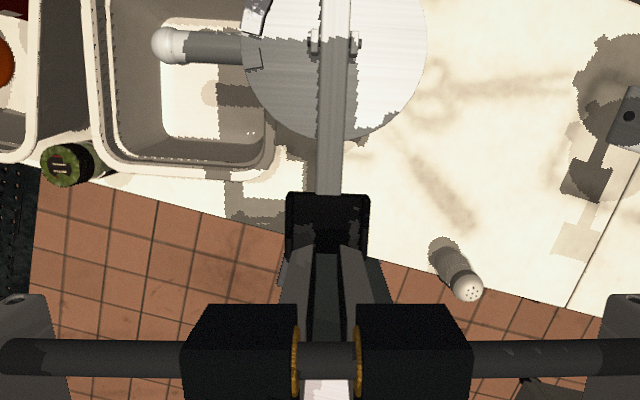

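View pics/m1.png

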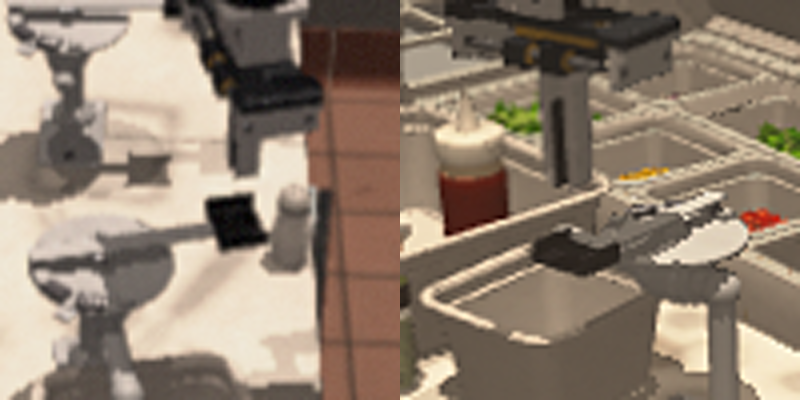

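The wrist view shows the paddle spanning columns 287–369, with its inner edge at row 195, and the lever pivot near (334,42). The fingers hang just above the paddle.

```bash
cat >> h.py <<'E'
from scipy.spatial.transform import Rotation as Ro
def watz(u,v,z,pos=None,rot=None):
    c=robot.camera_info("wrist");o=robot.get_obs();T=np.eye(4)
    T[:3,:3]=Ro.from_euler("xyz",o["ee_rot"]).as_matrix();T[:3,3]=o["tool_pos"];E=T@np.array(c["T_tool_cam"])
    d=E[:3,:3]@ray(c,u,v);return E[:3,3]+d*(z-E[2,3])/d[2]
E
python3 - <<'E'
from h import *
np.set_printoptions(precision=4,suppress=True)
print("inner edge mid",watz(328,195,.205),"L,R",watz(287,197,.208),watz(369,196,.208))
print("pivot",watz(335,42,.2),"lever",watz(337,10,.203),watz(329,190,.203))
print("plate L R", watz(427,45,.178), watz(335,141,.178))
E
```

```text
inner edge mid [0.45   0.1521 0.205 ] L,R [0.4421 0.1777 0.208 ] [0.4573 0.1265 0.208 ]
pivot [0.5418 0.1738 0.2   ] lever [0.5585 0.1775 0.203 ] [0.453  0.1523 0.203 ]
plate L R [0.5608 0.1149 0.178 ] [0.4831 0.1563 0.178 ]
```

arm_command:
  targets:
    - [0,0,-0.05,0]
    - [0,0,-0.1,0]
    - [0,0,-0.115,0]
    - [0,0,-0.125,0]
    - [0,0,-0.135,0]
    - [0,0,-0.144,0]
    - [0,0,-0.144,0]
    - [0,0,-0.144,0]

```text
time: 2.17
tool_pos: [0.4264, 0.146, 0.1845]
ee_rot: [3.141, -0.0, 0.275]
wrist_force: [-4.2, -0.5, 5.0]
width: 0.0112
finger_force: 2.5
```

arm_command:
  targets:
    - [0,0,-0.003,0]
    - [0,0,-0.006,0]
    - [0,0,-0.006,0]
    - [0,0,-0.006,0]

```text
time: 2.5
tool_pos: [0.4267, 0.146, 0.1811]
ee_rot: [3.141, -0.001, 0.275]
wrist_force: [-3.5, -0.6, 4.8]
width: 0.0114
finger_force: 2.8
```

arm_command:
  targets:
    - [0,0,-0.003,0]
    - [0,0,-0.006,0]
    - [0,0,-0.006,0]
    - [0,0,-0.006,0]

```text
time: 2.83
tool_pos: [0.4269, 0.1461, 0.1782]
ee_rot: [3.141, -0.001, 0.275]
wrist_force: [-4.5, -1.3, 5.9]
width: 0.0114
finger_force: 3.1
```

Run:
```python
from h import *
import cv2
w=robot.snapshot("wrist");s=robot.snapshot("side");c=robot.snapshot("scene")
top=np.hstack([cv2.resize(s[180:280,290:360],(420,600),interpolation=2)[:,:400],cv2.resize(c[125:200,245:295],(400,600),interpolation=2)])
cv2.imwrite("pics/m2.png",top[:,:,::-1])
```

```text
(no output)
```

View pics/m2.png

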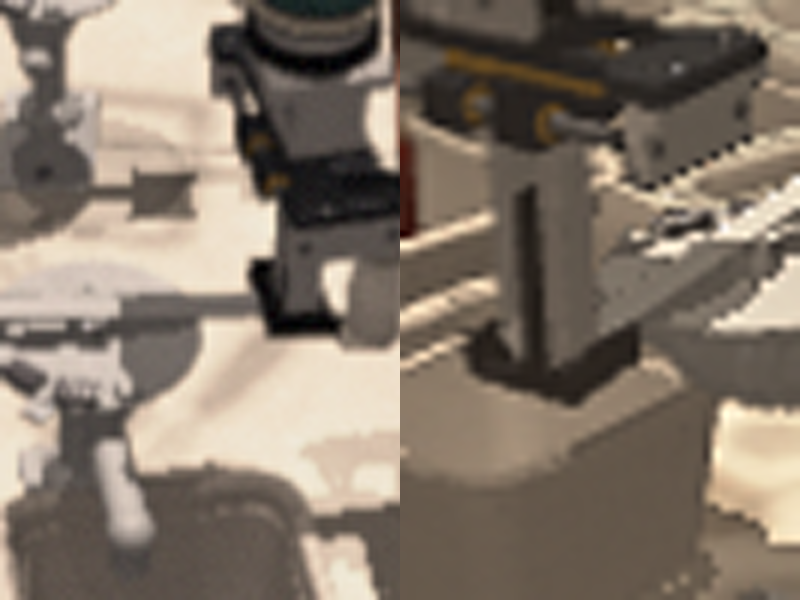

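The fingers sit centrally between the lips and the paddle is down. Next I'll work out the arc rows.

```bash
cat >> h.py <<'E'
def arc(t0,t1,n,A=(0.541,0.176),v=(-0.1141,-0.0299)):
    rot=lambda t:Ro.from_euler("z",t).as_matrix()[:2,:2]@np.array(v)
    for t in np.linspace(t0,t1,n+1)[1:]:
        d=(rot(t)-rot(t0))/.5; print(f"{t:.3f}: [{d[0]:.3f}, {d[1]:.3f}, 0, {np.degrees(t-t0)/120:.3f}]")
E
python3 - <<'E'
from h import *
for a,b in [(0,.2),(.2,.5),(.5,.6),(.6,.7),(.7,.8),(.8,.9),(.9,1.)]: arc(a,b,4); print()
E
```

```text
0.050: [0.003, -0.011, 0, 0.024]
0.100: [0.007, -0.022, 0, 0.048]
0.150: [0.011, -0.033, 0, 0.072]
0.200: [0.016, -0.044, 0, 0.095]

0.275: [0.008, -0.016, 0, 0.036]
0.350: [0.018, -0.030, 0, 0.072]
0.425: [0.029, -0.045, 0, 0.107]
0.500: [0.040, -0.058, 0, 0.143]

0.525: [0.004, -0.004, 0, 0.012]
0.550: [0.008, -0.008, 0, 0.024]
0.575: [0.013, -0.012, 0, 0.036]
0.600: [0.017, -0.016, 0, 0.048]

0.625: [0.005, -0.004, 0, 0.012]
0.650: [0.009, -0.008, 0, 0.024]
0.675: [0.014, -0.011, 0, 0.036]
0.700: [0.019, -0.015, 0, 0.048]

0.725: [0.005, -0.003, 0, 0.012]
0.750: [0.010, -0.007, 0, 0.024]
0.775: [0.015, -0.010, 0, 0.036]
0.800: [0.020, -0.013, 0, 0.048]

0.825: [0.005, -0.003, 0, 0.012]
0.850: [0.010, -0.006, 0, 0.024]
0.875: [0.016, -0.008, 0, 0.036]
0.900: [0.021, -0.011, 0, 0.048]

0.925: [0.005, -0.002, 0, 0.012]
0.950: [0.011, -0.004, 0, 0.024]
0.975: [0.016, -0.007, 0, 0.036]
1.000: [0.022, -0.008, 0, 0.048]
```

arm_command:
  targets:
    - [0.002,-0.011,0,0.024]
    - [0.007,-0.023,0,0.048]
    - [0.01,-0.034,0,0.072]
    - [0.016,-0.044,0,0.095]
    - [0.016,-0.044,0,0.095]

```text
time: 3.4
tool_pos: [0.435, 0.1232, 0.1781]
ee_rot: [3.141, -0.0, 0.475]
wrist_force: [-4.4, -1.2, 5.5]
width: 0.0116
finger_force: 3.1
```

arm_command:
  targets:
    - [0.008,-0.016,0,0.036]
    - [0.018,-0.03,0,0.072]
    - [0.029,-0.045,0,0.107]
    - [0.04,-0.058,0,0.143]
    - [0.04,-0.058,0,0.143]

```text
time: 3.82
tool_pos: [0.4554, 0.0931, 0.178]
ee_rot: [3.139, 0.001, 0.774]
wrist_force: [-4.6, -3.4, 5.6]
width: 0.0115
finger_force: 3.2
```

Now I'll let it up gently, so the tooth rests on the rim.

arm_command:
  targets:
    - [0,0,0.006,0]
    - [0,0,0.01,0]
    - [0,0,0.014,0]
    - [0,0,0.014,0]

```text
time: 4.15
tool_pos: [0.4557, 0.0952, 0.1851]
ee_rot: [3.14, -0.003, 0.773]
wrist_force: [-0.1, -1.7, 1.4]
width: 0.011
finger_force: 1.3
```

arm_command:
  targets:
    - [0,0,0.003,0]
    - [0,0,0.006,0]
    - [0,0,0.006,0]
    - [0,0,0.006,0]

```text
time: 4.48
tool_pos: [0.4544, 0.0954, 0.187]
ee_rot: [-3.141, -0.0, 0.774]
wrist_force: [0.0, -0.5, 0.1]
width: 0.0113
finger_force: 0.0
```

arm_command:
  targets:
    - [0.002,-0.002,0.008,0.006]
    - [0.004,-0.004,0.008,0.012]
    - [0.006,-0.006,0.008,0.018]
    - [0.008,-0.008,0.008,0.024]
    - [0.01,-0.01,0.008,0.03]
    - [0.013,-0.012,0.008,0.036]
    - [0.015,-0.014,0.008,0.042]
    - [0.017,-0.016,0.008,0.048]

```text
time: 5.15
tool_pos: [0.4631, 0.0868, 0.1914]
ee_rot: [3.142, 0.0, 0.875]
wrist_force: [0.5, 0.9, 0.1]
width: 0.0113
finger_force: 0.0
```

arm_command:
  targets:
    - [0.002,-0.002,0,0.006]
    - [0.005,-0.004,0,0.012]
    - [0.007,-0.006,0,0.018]
    - [0.009,-0.008,0,0.024]
    - [0.009,-0.008,0,0.024]

```text
time: 5.57
tool_pos: [0.4675, 0.083, 0.1914]
ee_rot: [-3.141, 0.0, 0.925]
wrist_force: [-2.0, 1.8, 0.1]
width: 0.0113
finger_force: 0.9
```

arm_command:
  targets:
    - [0.002,-0.002,0,0.006]
    - [0.005,-0.003,0,0.012]
    - [0.007,-0.005,0,0.018]
    - [0.01,-0.007,0,0.024]
    - [0.01,-0.007,0,0.024]

```text
time: 5.98
tool_pos: [0.4729, 0.0791, 0.1915]
ee_rot: [3.141, 0.0, 0.975]
wrist_force: [-1.5, 0.8, -0.2]
width: 0.0113
finger_force: 0.9
```

arm_command:
  targets:
    - [0.002,-0.002,0,0.006]
    - [0.005,-0.003,0,0.012]
    - [0.007,-0.005,0,0.018]
    - [0.01,-0.007,0,0.024]
    - [0.01,-0.007,0,0.024]

```text
time: 6.4
tool_pos: [0.478, 0.0757, 0.1916]
ee_rot: [3.141, -0.0, 1.025]
wrist_force: [-2.4, 0.9, 0.4]
width: 0.0114
finger_force: 0.9
```

arm_command:
  targets:
    - [0.002,-0.002,0,0.006]
    - [0.005,-0.003,0,0.012]
    - [0.007,-0.005,0,0.018]
    - [0.01,-0.006,0,0.024]
    - [0.01,-0.006,0,0.024]

```text
time: 6.82
tool_pos: [0.4828, 0.0727, 0.1915]
ee_rot: [3.141, 0.0, 1.076]
wrist_force: [-2.6, -0.1, 1.1]
width: 0.0111
finger_force: 1.0
```

arm_command:
  targets:
    - [0.002,-0.002,0,0.006]
    - [0.005,-0.003,0,0.012]
    - [0.007,-0.004,0,0.018]
    - [0.01,-0.006,0,0.024]
    - [0.01,-0.006,0,0.024]

```text
time: 7.23
tool_pos: [0.4879, 0.0698, 0.1915]
ee_rot: [3.141, -0.0, 1.126]
wrist_force: [-2.5, -0.1, 0.4]
width: 0.0111
finger_force: 1.0
```

arm_command:
  targets:
    - [0.002,-0.002,0,0.006]
    - [0.005,-0.003,0,0.012]
    - [0.008,-0.004,0,0.018]
    - [0.011,-0.005,0,0.024]
    - [0.011,-0.005,0,0.024]

```text
time: 7.65
tool_pos: [0.4935, 0.0671, 0.1915]
ee_rot: [3.141, 0.0, 1.176]
wrist_force: [-2.4, -0.4, 0.5]
width: 0.0114
finger_force: 1.0
```

arm_command:
  targets:
    - [0.002,-0.001,0,0.006]
    - [0.005,-0.002,0,0.012]
    - [0.008,-0.003,0,0.018]
    - [0.011,-0.004,0,0.024]
    - [0.011,-0.004,0,0.024]

```text
time: 8.07
tool_pos: [0.4992, 0.0651, 0.1917]
ee_rot: [3.14, 0.0, 1.226]
wrist_force: [-2.3, -0.6, 1.2]
width: 0.0115
finger_force: 1.0
```

arm_command:
  targets:
    - [0.002,-0.001,0,0.006]
    - [0.005,-0.002,0,0.012]
    - [0.008,-0.003,0,0.018]
    - [0.011,-0.004,0,0.024]
    - [0.011,-0.004,0,0.024]

```text
time: 8.48
tool_pos: [0.5052, 0.0634, 0.1924]
ee_rot: [3.139, -0.001, 1.277]
wrist_force: [-1.5, -0.7, 3.9]
width: 0.0112
finger_force: 1.7
```

The upward force has risen, so the tooth has dropped into a notch. I'll let the lever up.

arm_command:
  targets:
    - [0,0,0.004,0]
    - [0,0,0.008,0]
    - [0,0,0.012,0]
    - [0,0,0.016,0]
    - [0,0,0.016,0]

```text
time: 8.9
tool_pos: [0.5043, 0.0641, 0.2]
ee_rot: [3.141, -0.001, 1.277]
wrist_force: [0.5, 0.8, 1.7]
width: 0.0111
finger_force: 1.1
```

arm_command:
  targets:
    - [0,0,0.002,0]
    - [0,0,0.004,0]
    - [0,0,0.004,0]

```text
time: 9.15
tool_pos: [0.5039, 0.0638, 0.2015]
ee_rot: [-3.141, -0.0, 1.277]
wrist_force: [-0.0, 1.9, 2.0]
width: 0.0118
finger_force: 1.0
```

arm_command:
  targets:
    - [0,0,0.01,0]
    - [0,0,0.03,0]
    - [0,0,0.08,0]
    - [0,0,0.12,0]
    - [0,0,0.12,0]
    - [0,0,0.12,0]

```text
time: 9.65
tool_pos: [0.5048, 0.0632, 0.263]
ee_rot: [3.138, -0.0, 1.276]
wrist_force: [0.8, 0.4, 0.3]
width: 0.0113
finger_force: 0.0
```

Run:
```python
from h import *
import cv2
print(robot.get_obs()["wrist_force"], robot.get_obs()["tool_pos"])
w=robot.snapshot("wrist");s=robot.snapshot("side");c=robot.snapshot("scene")
a=cv2.resize(w[:250,180:480],(480,400),interpolation=2)
b=np.vstack([cv2.resize(x,(320,200),interpolation=2) for x in (s[170:270,250:410],c[110:210,200:360])])
cv2.imwrite("pics/m3.png",np.hstack([a,b])[:,:,::-1])
```

```text
[0.8197623  0.38738393 0.28378424] [0.50475909 0.06318119 0.26297804]
```

View pics/m3.png

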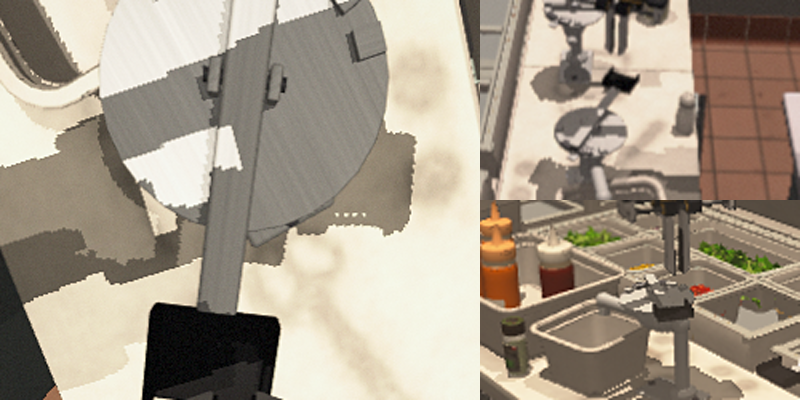

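The lever has swung round and sits up. I'll measure its angle from the pivot at crop (243,85) and the paddle's inner edge at (215,308).

Run:
```python
from h import *
W=lambda x,y,z:watz(180+.625*x,.625*y,z)
p=W(243,85,.203);q=W(217,308,.203);l=W(150,303,.208);r=W(280,319,.208)
print(p,q,l,r)
d=q-p;e=(r-l); print("lever ang from -x", np.arctan2(-d[1],-d[0]), "by paddle edge",np.arctan2(e[0],-e[1]), "inner r",np.hypot(*d[:2]))
```

```text
[0.53903203 0.17064021 0.203     ] [0.50336696 0.08972261 0.203     ] [0.47797934 0.10079725 0.208     ] [0.52752948 0.07869137 0.208     ]
lever ang from -x 1.1556546394322345 by paddle edge 1.1511641364419027 inner r 0.08842881519919912
```

```bash
python3 -c "
from bench import robot
print(robot.close_job())"
```

```text
the job is handed in; nothing more can be done
None
```

I set the spout tap to half open and handed the job in at about 10 s. The lever sprang up into a notch at roughly 0.91 rad, inside the 0.6–0.97 range. I judged the lock by feel and camera, without a push test. I touched nothing else.

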